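# Snap the magnifier onto the boom of the board stand

### The job

Fit the loose magnifier to the circuit-board stand: carry it by its square tube, slip the tube's open end over the end of the boom, pinch the boom's spring button in with a finger at the tube's mouth while you slide the tube over it, and keep sliding until the button pops out through the hole in the tube, then let go. Keep your fingers off the lens glass, let nothing touch the circuit board, and leave the spare tube, bottle, jar and reel standing or lying where they are.

Things in the scene. Friction and masses are not known exactly. Their poses are not given: they have to be found in the camera images.
- stand: Heavy fixed board stand: steel base plate 320 x 110 x 16 mm (x = -50 to 270 mm), a round column, a 40 mm clamp block on it (top 166 mm up), and the boom, a level greased bar 20 x 20 mm square, its axis 150 mm above the table. Origin on the table under the column; x points along the boom to its free end, z up. Place and yaw vary.
- boom_snap (a point): Point on the boom's centre line at the spring button's axis, 75 mm from the column's axis, 150 mm up; axes as the stand's. The boom is plain and free from the clamp block (x = -55 mm here) to its free end.
- boom_end (a point): Centre of the boom's free end face, 65 mm beyond boom_snap along x; axes as the stand's. The last 4 mm taper to 14 mm square.
- button: Polished steel button, 10 mm diameter, on the boom's side that faces the stand's +y, at axis height, 7.5 mm proud: straight flank 3.5 mm, then domed. Origin at boom_snap. The flank stops a tube. Pinched level with the tube's outside (by a pad half on the tube at its mouth, half over the button; other pad opposite), it lets the bevelled mouth ride over as the pinched tube is slid on.
- button_travel (a joint): How far the button is pressed in, m: 0 fully out, 0.002 to 0.004 (by the tube's 1 mm play) level with the outside of a tube on the boom, 0.0075 level with the boom's face, 0.008 the stop. About 3.5 N starts it, 9 N holds it fully in; it springs out by itself.
- magnifier: Loose magnifier, 199 mm long, about 230 g, lying flat: aluminium square tube 29 mm outside, bore 22 mm, from its open mouth (x = -84 mm) to x = 30 mm, plugged beyond x = 10 mm, then a black lens ring (80 mm diameter, 12 mm thick, centre x = 75 mm, level with the underside). Origin on the tube's underside; x from mouth to lens, z up. Centre of mass near x = 20 mm. May point any way.
- tube_mouth (a point): Centre of the tube's open end, on its centre line, 14.5 mm above the underside; axes as the magnifier's. The bore is bevelled 2.5 mm at the mouth. Slipped on the boom up to the button, the magnifier stays there when let go, drooping about 2 degrees.
- tube_hole (a point): Point on the tube's centre line level with the button hole, 24 mm from the mouth; axes as the magnifier's. The round hole, 13 mm diameter, is in the tube's +y side only, at mid height. When the button has popped through, this point is at boom_snap and the magnifier's x, y, z run as the stand's.
- lens: The round glass of the magnifier, 69 mm diameter, about 5 mm thick, in the ring. Origin on the ring's axis at its underside.
- board: Green circuit board 94 x 70 mm held in the clamp on the stand's base plate, with parts up to 63 mm above the table. Origin at its centre.
- spare_tube: Bystander: plain aluminium square tube 29 x 29 mm, 110 mm long along its x, without lens, lying beside the magnifier. Origin on the underside at its middle.
- dispenser: Bystander: tall clear bottle, 60 mm diameter, 165 mm high, standing beside the stand. Origin under its centre.
- flux_jar: Bystander: amber jar with brass lid, 54 mm diameter, 50 mm high, standing beside the magnifier. Origin under its centre.
- solder_reel: Bystander: reel of solder standing on its flange, 60 mm diameter, 70 mm high, beside the stand. Origin under its centre.
Not all that is in view belongs to the job. Of the things like the magnifier, leave any that is turquoise; of the rest the smaller one is meant.

How it is judged:
On the way, in this order (a step that is already met when the one before it is completed fails the run):
1. the tube is threaded on the boom with its mouth still short of the button's axis (x of tube_mouth in the frame of boom_snap between 0.002 and 0.058 m and y of tube_mouth in the frame of boom_snap between -0.004 and 0.004 m and z of tube_mouth in the frame of boom_snap between -0.004 and 0.004 m and x of lens in the frame of boom_snap above 0.1 m), for 0.2 s.
2. a finger presses the button in (1 mm or more) with the tube's mouth still short of its axis (contact force between the fingers and button above 1 N and value of joint button_travel above 0.001 m and x of tube_mouth in the frame of boom_snap above 0 m), for 0.05 s.
At the end, for the whole second after the job is handed in: The magnifier hangs on the boom, released and still: the hole's point on the tube's centre line within 5 mm of the button's point on the boom, the tube within 4 degrees of the boom's direction and rolled less than 7 degrees, and the button out again (pressed in less than 2 mm) through the hole (value of joint button_travel below 0.002 m and distance between tube_hole and boom_snap below 0.005 m and angle between the x axis of tube_hole and the x axis of boom_snap, either way round below 0.07 rad and angle between the z axis of tube_hole and the z axis of boom_snap, either way round below 0.12 rad and linear speed of magnifier below 0.02 m/s); the robot touches nothing.
It fails at once if the fingers or the arm touch the lens glass (contact force between any of the fingers, the arm and lens above 0.5 N).
It fails at once if something touches the circuit board (contact force between anything else and board above 0.5 N).
It fails at once if the spare tube, bottle, jar or reel is pushed more than 20 mm or tipped (distance of any of spare_tube, dispenser, flux_jar, solder_reel from where it was at the start of the episode above 0.02 m or angle between any of dispenser, flux_jar, solder_reel's own z axis and vertical above 0.3 rad).
It also fails if it takes over 51 s, if anything falls off the work surface, if the arm or the gripper's body presses on something with over 40 N, if the wrist force passes 120 N, or if a joint passes its speed limit or range.

### The arm

A 7-joint arm with a two-finger parallel gripper is mounted at the origin on the work surface. World frame = base frame: x ahead of the robot, y to its left, z up, the work surface at z = 0. Lengths are in m, angles in rad, forces in N, time in s.
With the tool pointing down it reaches from about 0.425 to 0.825 m from the base axis. Payload 3.6 kg.
Tool frame: the origin (TCP) lies on the centre line of the jaws, within the pads' length; the fingertips stand 22 mm ahead of it and the grasp point (between the pads) lies 3 mm ahead of it (env.tips_ahead is the distance from the TCP to the fingertips, in m); z points along the fingers, y is the line along which they close (so a half turn about z gives the same grasp; the last joint's range is limited). The gripper opens to 93 mm and grips with 3 to 60 N. Pads are 15 mm wide; open, the fingers measure 128 mm over their backs; the gripper's body (75 mm by 188 mm) begins 65 mm behind the grasp point.
Start: joints at [-1.315, 0.615, -0.013, 1.423, 0.008, 1.103, -0.04], TCP at [0.181, 0.624, 0.241] pointing down, gripper open.
Joint ranges: [-3.12, 3.12], [-0.3, 2.06], [-1.34, 1.32], [0.26, 2.42], [-1.36, 4.5], [0.01, 1.98], [-2.84, 2.84]. Speed limits (rad/s): [2.79, 2.79, 3.14, 3.14, 3.14, 3.14, 3.14].

### API

Orientations are given as [roll, pitch, yaw] about the fixed x, y, z axes, in that order (R = Rz(yaw) Ry(pitch) Rx(roll)).
In Python, from bench import state, imaging, close_job, cut_out, spot_point, env gives the robot as it stands.
- The arm moves only by the tool move_arm, never from a script. Its argument "targets" is a list of rows, each a list of 7 numbers: the shift along the tool's x, y, z in m, then the turn, a rotation vector about the tool's x, y, z in rad, then the finger opening in m, from 0 to 0.093. A call has 1 to 5 rows; each row shifts and turns the commanded pose from where the row before left it, along the tool's axes as they then stand; what a row does not reach is not made up. A row lasts 1/10 s, in which the tool goes at most 50 mm and 8.59 degrees, less where a joint would pass 70% of its speed; a pose out of reach is approached as far as the arm can. A call is refused whole if a number of a shift passes 0.05 or a number of a turn 0.15, either way. A call with a gripper value outside its range is refused whole. The fingers move at their own pace and stop on an object; "grip_force" is the grip in N (left out, the last holds). Time passes only in rows, so rows that do not move let the fingers close. It gives the time, the measured TCP pose, the force, the opening and the grip force at its end, in the units of the state.
- state(): the state, without advancing time (a new reading comes with each control period).
- imaging.snapshot(name): name is "scene" or "top" or "wrist"; returns a dict with "image" (420x560x3 uint8, blue, green, red), "fovy" (degrees; the focal length in pixels is half the picture's height over the tangent of half this angle, whatever the lens; pixels are square), "cx", "cy" (the principal point, pixels), "cam_to_world" (4x4, takes a point from camera to world coordinates). Camera axes: x right, y up, looking along -z (the intrinsics and any distortion apply to the point x, -y, -z); pixel columns grow to the right and rows downward; lengths in m; the calibration is good to about 2 mm. A picture is of the moment at which its call begins. There is no depth.
- close_job(): hands the job in; it is judged then, once.
Trained networks look in a picture, given as the dict that the camera call returned (one of the last four; its "shot" number tells which), for a name from the list of things; names that differ only in an ending like _2 or _b are one class to them, and where a whole thing is asked for, a point or a joint stands for the part that bears it (a point fixed in the world has none). Each returns a list of dicts, best first, with "conf" (0 to 1); they miss things now and then, are a little off and sometimes report something else, mostly with a low value. They report only what shows in the picture. A call takes as long as a camera call. They do not tell look-alikes from the thing itself.
- cut_out(label, picture): "region" (420x560 bool, what is visible of it) and "extent" ([left, top, width, height] in pixels, round what is visible of it).
- spot_point(label, picture): "position" ([row, column] in pixels: a listed point, or the origin of a listed thing).
The state is a dict: "t": time; "qpos": joint angles; "joint_velocities": joint speeds; "tau": joint torques, N m; "eef_pos": TCP position; "ee_rot": TCP orientation; "contact_force": force on the tool from outside, world axes, zero at the start; "wrist_torque": the same for the moment, N m; "opening": finger opening in m; "finger_force": force on a finger pad.
Only numpy, scipy, OpenCV 4.12 (cv2) and the standard library are available. Lean on these libraries where they do the work, as an engineer would, in place of code of your own. Each camera call takes 0.05 s, during which the arm holds its last target. There are 200 camera calls.

## Working session

There is one attempt and no reset: what is moved stays moved. The work goes in short steps, Python scripts to look and compute and a tool call to move; the robot and the scene stay as the last step left them, time stands still between calls to the robot, and variables do not carry over. Pictures are saved under pics/ and viewed, at most 10 in all, crops included, and the job is handed in when it is done.

Besides the shell and the picture viewer there is one more tool, called after "Emit:" by a JSON object that holds its "method" and its "body". move_arm: Moves the arm, as the interface text tells. Its arguments: {"type":"object","properties":{"targets":{"type":"array","items":{"type":"array","items":{"type":"number"}}},"grip_force":{"type":"number"}},"required":["targets"]}

```bash
ls; mkdir -p pics
cat > h.py <<'E'
import numpy as np, cv2
from scipy.spatial.transform import Rotation as R
from bench import state, imaging, close_job, cut_out, spot_point, env
def ray(p,row,col):
    f=p["image"].shape[0]/2/np.tan(np.radians(p["fovy"])/2)
    T=np.array(p["cam_to_world"]); d=T[:3,:3]@np.array([(col-p["cx"])/f,-(row-p["cy"])/f,-1])
    return T[:3,3],d/np.linalg.norm(d)
def atz(p,row,col,z):
    o,d=ray(p,row,col); return o+d*(z-o[2])/d[2]
def tri(obs):
    A=np.zeros((3,3));b=np.zeros(3)
    for p,r,c in obs:
        o,d=ray(p,r,c);M=np.eye(3)-np.outer(d,d);A+=M;b+=M@o
    x=np.linalg.solve(A,b); 
    return x
def proj(p,X):
    f=p["image"].shape[0]/2/np.tan(np.radians(p["fovy"])/2)
    T=np.array(p["cam_to_world"]);c=T[:3,:3].T@(np.array(X)-T[:3,3])
    return p["cy"]-f*c[1]/-c[2], p["cx"]+f*c[0]/-c[2]
E
python3 - <<'E'
from h import *
P={n:imaging.snapshot(n) for n in("scene","top")}
print({k:v for k,v in P["top"].items() if k!="image"})
cv2.imwrite("pics/a.png",np.hstack([P["scene"]["image"],P["top"]["image"]])[:, :]) 
im=np.vstack([P["scene"]["image"],P["top"]["image"]]); cv2.imwrite("pics/a.png",cv2.resize(im,(400,600)) )
cv2.imwrite("pics/scene.png",P["scene"]["image"]);cv2.imwrite("pics/top.png",P["top"]["image"])
print(state())
for n,p in P.items():
  for l in["boom_snap","boom_end","button","tube_mouth","tube_hole","lens","magnifier","spare_tube","dispenser","flux_jar","solder_reel","board","stand"]:
    print(n,l,[(np.round(d["position"]).tolist(),round(d["conf"],2)) for d in spot_point(l,p)[:4]])
E
```

```text
pics
{'fovy': 44.98701183486459, 'cx': 277.87609911147615, 'cy': 204.58349859252434, 'cam_to_world': array([[ 1.73807063e-03,  9.88310136e-01, -1.52446890e-01,
         3.78080717e-01],
       [-9.99967686e-01,  5.21152604e-04, -8.02216474e-03,
        -7.57707798e-02],
       [-7.84893863e-03,  1.52455907e-01,  9.88279106e-01,
         1.23923831e+00],
       [ 0.00000000e+00,  0.00000000e+00,  0.00000000e+00,
         1.00000000e+00]]), 'shot': 2}
{'t': 0.1, 'qpos': array([-1.31451424,  0.61582221, -0.01261512,  1.42470752,  0.00808868,
        1.10341584, -0.0403921 ]), 'joint_velocities': array([ 8.30156708e-04, -1.22906446e-03, -1.16379654e-04, -2.97331639e-03,
       -4.73826236e-05,  1.67972480e-03, -1.52379133e-03]), 'tau': array([ 7.06833180e-04, -4.60046160e+01,  2.09759753e-01, -1.66243082e+01,
       -6.12427876e-02,  1.70475774e-02,  1.07273449e-04]), 'eef_pos': array([0.18117179, 0.62355932, 0.23960747]), 'ee_rot': array([-3.13928962e+00,  1.90300333e-05,  2.85887749e+00]), 'contact_force': array([-0.44552644,  0.40236644,  0.83037655]), 'wrist_torque': array([ 0.015894
[... 829 characters left out ...]
([204.0, 216.0], 0.17)]
scene stand [([331.0, 374.0], 0.92)]
top boom_snap [([203.0, 169.0], 0.78)]
top boom_end [([196.0, 197.0], 0.76)]
top button []
top tube_mouth [([202.0, 166.0], 0.69), ([189.0, 389.0], 0.68), ([147.0, 304.0], 0.67)]
top tube_hole [([193.0, 378.0], 0.84), ([133.0, 311.0], 0.82), ([306.0, 342.0], 0.61)]
top lens [([88.0, 323.0], 0.91), ([360.0, 406.0], 0.63), ([220.0, 331.0], 0.61)]
top magnifier [([206.0, 355.0], 0.92), ([116.0, 313.0], 0.88), ([334.0, 368.0], 0.68)]
top spare_tube [([176.0, 343.0], 0.64)]
top dispenser [([152.0, 176.0], 0.73)]
top flux_jar [([226.0, 395.0], 0.88)]
top solder_reel []
top board [([198.0, 237.0], 0.62)]
top stand [([214.0, 152.0], 0.61)]
```

View pics/top.png

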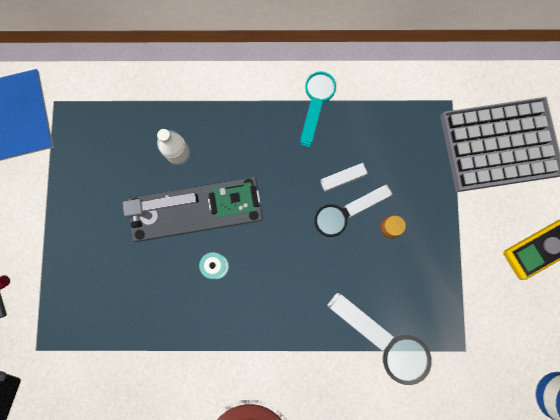

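View pics/scene.png

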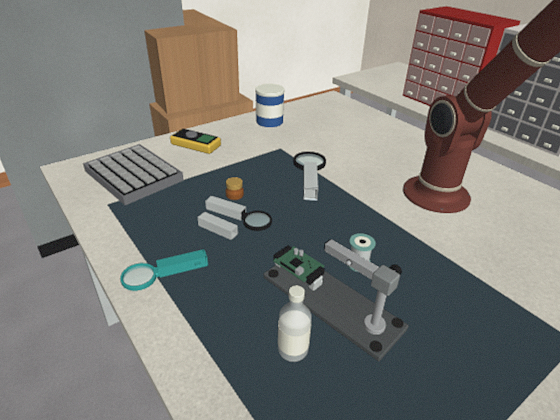

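Candidates for the magnifier (top view): the turquoise one at (320,100) is excluded, the large grey one has its lens at (407,360), and the small one has its lens at (331,220) and mouth at (390,189). I choose the small one. Next I compute positions and take a close crop to check.

Run:
```python
from h import *
s=imaging.snapshot("scene");t=imaging.snapshot("top")
def pr(n,x):print(n,np.round(x,4))
pr("mouth",tri([(t,189,389),(s,202,209)]));pr("lens",tri([(t,220,331),(s,218,258)]));pr("mag",tri([(t,206,355),(s,212,233)]))
pr("hole",tri([(t,193,378),(s,204,218)]))
pr("boomend",tri([(t,196,197),(s,244,322)]))
pr("snap(top z.15)",atz(t,203,169,.15));pr("end(top z.15)",atz(t,196,197,.15))
for m,z in((("mouth",189,389),.0145),(("lens",220,331),0.0),(("mag",206,355),0),(("hole",193,378),.0145),(("reel",265,213),.07),(("bottle",152,176),0),(("jar",226,395),0),(("spare",176,343),0),(("stand",214,152),0)):pr(m,atz(t,m[1],m[2],z))
for l in("magnifier","stand","spare_tube"):
  for d in cut_out(l,t)[:3]:
    r=d["region"];pts=np.argwhere(r)[:,::-1].astype(np.float32);print(l,d["conf"],d["extent"],cv2.minAreaRect(pts))
c=np.hstack([cv2.resize(t["image"][150:250,290:430],(560,400),interpolation=2)]);cv2.imwrite("pics/c.png",c)
```

```text
mouth [ 0.6029 -0.336   0.0133]
lens [ 0.5277 -0.1937  0.0113]
mag [ 0.5656 -0.2557  0.0092]
hole [ 0.591  -0.3069  0.0188]
boomend [0.5669 0.108  0.1491]
snap(top z.15) [0.5495 0.1702 0.15  ]
end(top z.15) [0.565  0.1096 0.15  ]
('mouth', 189, 389) [ 0.6058 -0.3381  0.0145]
('lens', 220, 331) [ 0.531  -0.1964  0.    ]
('mag', 206, 355) [ 0.5658 -0.2561  0.    ]
('hole', 193, 378) [ 0.5958 -0.3109  0.0145]
('reel', 265, 213) [0.4182 0.0822 0.07  ]
('bottle', 152, 176) [0.703  0.1909 0.    ]
('jar', 226, 395) [ 0.5163 -0.353   0.    ]
('spare', 176, 343) [ 0.6414 -0.2279  0.    ]
('stand', 214, 152) [0.5455 0.2452 0.    ]
magnifier 0.82 [314.9, 185.3, 77.4, 50.8] ((352.5, 209.0), (31.752164840698242, 80.4984359741211), 63.43495178222656)
magnifier 0.69 [302.2, 68.5, 35.3, 79.6] ((317.99176025390625, 108.89401245117188), (30.584308624267578, 76.1986312866211), 5.013113975524902)
stand 0.72 [316.1, 207.6, 26.7, 25.5] ((329.5, 220.0), (26.0, 25.0), 90.0)
stand 0.59 [122.0, 174.2, 139.9, 65.7] ((191.91891479492188, 209.51351928710938), (46.03171920776367, 136.7799530029297), 80.53767395019531)
spare_tube 0.89 [320.2, 165.6, 46.2, 25.5] ((343.2586364746094, 176.8965606689453), (13.741456031799316, 46.609535217285156), 68.19859313964844)
spare_tube 0.47 [155.8, 129.6, 33.6, 38.5] ((172.75001525878906, 145.75001525878906), (40.305084228515625, 25.455841064453125), 45.0)
spare_tube 0.36 [121.6, 179.9, 141.7, 61.0] ((191.72647094726562, 209.5297393798828), (46.02505874633789, 136.50096130371094), 80.88864135742188)
```

View pics/c.png

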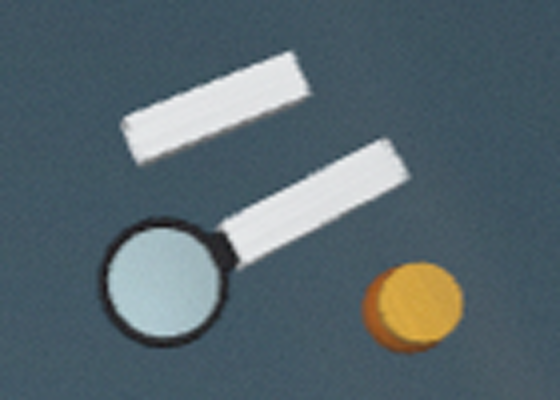

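The crop shows the small grey magnifier: lens (crop 163,282), mouth (crop 398,158), not turquoise, with the spare tube above it and the jar at lower right. The choice holds. Now I plan the approach to above it.

```bash
cat >> h.py <<'E'
def pose():
    s=state(); return np.array(s["eef_pos"]),R.from_euler("xyz",s["ee_rot"])
def plan(goals,op,start=None):
    """goals: list of (xyz, yaw_total_change rad, nrows, polar?) with final tool upright down"""
    p,q=start or pose(); out=[]
    for g,dy,n,polar in goals:
        g=np.array(g); p0=p.copy(); q0=q
        y0=q.as_euler("xyz")[2]
        qt=R.from_euler("xyz",[np.pi,0,y0+dy]); 
        tilt=(q0.inv()*R.from_euler("xyz",[np.pi,0,y0])).as_rotvec()
        for i in range(1,n+1):
            f=i/n
            if polar:
                a0,a1=np.arctan2(p0[1],p0[0]),np.arctan2(g[1],g[0]);r0,r1=np.hypot(*p0[:2]),np.hypot(*g[:2])
                a=a0+f*(a1-a0);r=r0+f*(r1-r0);w=np.array([r*np.cos(a),r*np.sin(a),p0[2]+f*(g[2]-p0[2])])
            else: w=p0+f*(g-p0)
            qw=R.from_euler("xyz",[np.pi,0,y0+f*dy])*R.from_rotvec(-tilt*(1-f))
            s=np.round(q.inv().apply(w-p),4); t=np.round((q.inv()*qw).as_rotvec(),4)
            assert np.linalg.norm(s)<=.05 and np.linalg.norm(t)<=.15,(s,t)
            p=p+q.apply(s); q=q*R.from_rotvec(t); out.append(s.tolist()+t.tolist()+[op])
    for i in range(0,len(out),5): print(str(out[i:i+5]).replace(" ","").replace("-0.0,","0,").replace("0.0,","0,"))
    print("end",p.round(4),q.as_euler("xyz").round(4)); return p,q
E
python3 - <<'E'
from h import *
plan([([.545,-.235,.24],np.radians(-225.8),30,True)],.06)
E
```

```text
[[-0.0366,-0.0029,0,0,0,0.1314,0.06],[-0.0366,-0.0002,0,0,0,0.1313,0.06],[-0.0364,0.0026,0.0001,0,0,0.1314,0.06],[-0.0361,0.0052,0,0,0,0.1314,0.06],[-0.0354,0.0079,0,0,0,0.1313,0.06]]
[[-0.0346,0.0105,0,0,0,0.1314,0.06],[-0.0337,0.013,0,0,0,0.1314,0.06],[-0.0325,0.0154,0.0001,0,0,0.1313,0.06],[-0.0311,0.0178,0,0,0,0.1314,0.06],[-0.0297,0.02,0,0,0,0.1314,0.06]]
[[-0.028,0.022,0,0,0,0.1313,0.06],[-0.0262,0.0241,0,0,0,0.1314,0.06],[-0.0243,0.0258,0.0001,0,0,0.1313,0.06],[-0.0222,0.0275,0,0,0,0.1314,0.06],[-0.02,0.029,0,0,0,0.1314,0.06]]
[[-0.0177,0.0303,0,0,0,0.1313,0.06],[-0.0154,0.0314,0.0001,0,0,0.1314,0.06],[-0.013,0.0325,0,0,0.0001,0.1314,0.06],[-0.0105,0.0331,0,0,0,0.1313,0.06],[-0.0079,0.0338,0,0,0,0.1314,0.06]]
[[-0.0054,0.0342,0,0,0,0.1314,0.06],[-0.0028,0.0344,0.0001,0,0,0.1313,0.06],[-0.0002,0.0343,0,0,0,0.1314,0.06],[0.0023,0.0342,0,0,0,0.1314,0.06],[0.0048,0.0339,0,-0.0001,0,0.1313,0.06]]
[[0.0074,0.0332,0,0,0,0.1314,0.06],[0.0097,0.0326,0.0001,0,0,0.1314,0.06],[0.0122,0.0315,0,0,0,0.1313,0.06],[0.0144,0.0306,0,0,0,0.1314,0.06],[0.0166,0.0292,0,0,0,0.1314,0.06]]
end [ 0.545 -0.235  0.24 ] [ 3.1416 -0.     -1.0821]
```

Emit:
{"method": "move_arm", "body": {"targets": [[-0.037,-0.003,0,0,0,0.131,0.06],[-0.037,0,0,0,0,0.131,0.06],[-0.036,0.003,0,0,0,0.131,0.06],[-0.036,0.005,0,0,0,0.131,0.06],[-0.035,0.008,0,0,0,0.131,0.06]]}}

```text
t: 2.15
eef_pos: [0.3448, 0.541, 0.2407]
ee_rot: [3.141, -0.0, 2.199]
contact_force: [0.2, -0.0, -0.2]
opening: 0.0612
finger_force: 0.0
```

Emit:
{"method": "move_arm", "body": {"targets": [[-0.035,0.01,0,0,0,0.131,0.06],[-0.034,0.013,0,0,0,0.131,0.06],[-0.032,0.015,0,0,0,0.131,0.06],[-0.031,0.018,0,0,0,0.131,0.06],[-0.03,0.02,0,0,0,0.131,0.06]]}}

```text
t: 2.65
eef_pos: [0.4745, 0.4172, 0.2407]
ee_rot: [3.141, -0.0, 1.544]
contact_force: [0.3, -0.8, 1.2]
opening: 0.0602
finger_force: 0.0
```

Emit:
{"method": "move_arm", "body": {"targets": [[-0.028,0.022,0,0,0,0.131,0.06],[-0.026,0.024,0,0,0,0.131,0.06],[-0.024,0.026,0,0,0,0.131,0.06],[-0.022,0.028,0,0,0,0.131,0.06],[-0.02,0.029,0,0,0,0.131,0.06]]}}

```text
t: 3.15
eef_pos: [0.5648, 0.2652, 0.2407]
ee_rot: [3.141, -0.001, 0.889]
contact_force: [0.0, 0.3, 0.5]
opening: 0.0601
finger_force: 0.0
```

Emit:
{"method": "move_arm", "body": {"targets": [[-0.018,0.03,0,0,0,0.131,0.06],[-0.015,0.031,0,0,0,0.131,0.06],[-0.013,0.032,0,0,0,0.131,0.06],[-0.01,0.033,0,0,0,0.131,0.06],[-0.008,0.034,0,0,0,0.131,0.06]]}}

```text
t: 3.65
eef_pos: [0.6075, 0.0979, 0.2407]
ee_rot: [-3.141, -0.0, 0.234]
contact_force: [0.9, 0.1, 0.3]
opening: 0.06
finger_force: 0.0
```

Emit:
{"method": "move_arm", "body": {"targets": [[-0.005,0.034,0,0,0,0.131,0.06],[-0.003,0.034,0,0,0,0.131,0.06],[0,0.034,0,0,0,0.131,0.06],[0.002,0.034,0,0,0,0.131,0.06],[0.005,0.034,0,0,0,0.131,0.06]]}}

```text
t: 4.15
eef_pos: [0.6023, -0.0724, 0.2406]
ee_rot: [-3.141, -0.0, -0.421]
contact_force: [0.6, -0.4, 1.0]
opening: 0.0602
finger_force: 0.0
```

Emit:
{"method": "move_arm", "body": {"targets": [[0.007,0.033,0,0,0,0.131,0.06],[0.01,0.033,0,0,0,0.131,0.06],[0.012,0.032,0,0,0,0.131,0.06],[0.014,0.031,0,0,0,0.131,0.06],[0.017,0.029,0,0,0,0.131,0.06]]}}

```text
t: 4.65
eef_pos: [0.5495, -0.2336, 0.2407]
ee_rot: [-3.141, 0.0, -1.076]
contact_force: [-0.0, -0.8, 0.2]
opening: 0.0602
finger_force: 0.0
```

Run:
```python
from h import *
w=imaging.snapshot("wrist");cv2.imwrite("pics/w1.png",w["image"])
print(np.round(w["cam_to_world"],3).tolist(),w["fovy"], state()["qpos"].round(2))
for l,z in(("tube_mouth",.0145),("tube_hole",.0145),("lens",0),("magnifier",0),("spare_tube",0),("flux_jar",0)):
  print(l,[(np.round(d["position"]).tolist(),round(d["conf"],2),atz(w,*d["position"],z).round(4).tolist()) for d in spot_point(l,w)[:3]])
for d in cut_out("magnifier",w)[:2]:
  print(d["conf"],d["extent"])
```

```text
[[-0.88, 0.461, 0.114, 0.581], [-0.475, -0.854, -0.211, -0.292], [-0.0, -0.24, 0.971, 0.385], [0.0, 0.0, 0.0, 1.0]] 66.39426014046455 [-0.19  0.72  1.03  1.61 -0.65  1.19 -1.68]
tube_mouth [([191.0, 107.0], 0.82, [0.7212, -0.1333, 0.0145]), ([79.0, 276.0], 0.7, [0.6052, -0.3363, 0.0145])]
tube_hole [([102.0, 278.0], 0.69, [0.5928, -0.3162, 0.0145]), ([176.0, 94.0], 0.6, [0.7419, -0.1426, 0.0145])]
lens [([94.0, 2.0], 0.73, [0.8735, -0.1759, 0.0]), ([216.0, 276.0], 0.7, [0.5303, -0.1965, 0.0])]
magnifier [([249.0, 492.0], 0.8, [0.2667, -0.2896, 0.0]), ([156.0, 280.0], 0.72, [0.5621, -0.2647, 0.0]), ([139.0, 58.0], 0.57, [0.8003, -0.1583, 0.0])]
spare_tube [([154.0, 209.0], 0.76, [0.6365, -0.2262, 0.0])]
flux_jar [([117.0, 348.0], 0.75, [0.5135, -0.3415, 0.0])]
0.82 [0.0, 56.8, 121.6, 148.1]
0.75 [243.0, 77.5, 60.0, 173.1]
```

View pics/w1.png

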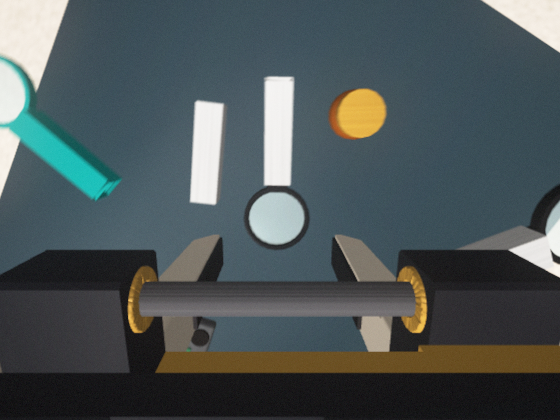

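The wrist view shows the tube vertical at columns 264–293, mouth (278,77), lens (276,217), jar (358,113), spare tube (208,153). It is aligned with the tool, so I descend partway and look again.

Emit:
{"method": "move_arm", "body": {"targets": [[0.012,0,0.04,0,0,0.003,0.06],[0.013,0,0.045,0,0,0,0.06],[0,0,0.045,0,0,0,0.06],[0,0,0,0,0,0,0.06]]}}

```text
t: 5.45
eef_pos: [0.5593, -0.2503, 0.1044]
ee_rot: [3.136, 0.012, -1.072]
contact_force: [0.2, 0.4, -0.6]
opening: 0.06
finger_force: 0.0
```

Run:
```python
from h import *
w=imaging.snapshot("wrist");t=imaging.snapshot("top")
p,q=pose();print(p,q.as_euler("xyz"))
for l,z in(("tube_mouth",.0145),("tube_hole",.0145),("lens",0),("magnifier",0)):
  print(l,[(np.round(d["position"]).tolist(),round(d["conf"],2),atz(w,*d["position"],z).round(4).tolist(),q.inv().apply(atz(w,*d["position"],z)-p).round(4)) for d in spot_point(l,w)[:3]])
m=[d for d in spot_point("tube_mouth",w)]
for d in m: 
  if d["position"][1]>200: print("tri",tri([(w,*d["position"]),(t,189,389)]))
g=w["image"].astype(int); 
for r in(60,90,120,150):print(r,np.where(g[r].min(1)>150)[0][[0,-1]] if (g[r].min(1)>150).any() else None)
cv2.imwrite("pics/w2.png",w["image"])
```

```text
[ 0.56214664 -0.25408495  0.11103311] [ 3.14105491e+00  2.16044937e-04 -1.07258116e+00]
tube_mouth [([82.0, 278.0], 0.76, [0.6034, -0.3344, 0.0145], array([0.0903, 0.0021, 0.0965])), ([249.0, 18.0], 0.61, [0.7217, -0.1318, 0.0145], array([-0.0312, -0.1986,  0.0964]))]
tube_hole [([116.0, 278.0], 0.71, [0.5929, -0.315, 0.0145], array([0.0682, 0.0021, 0.0965]))]
lens [([282.0, 273.0], 0.79, [0.5313, -0.1945, 0.0], array([-0.067 , -0.0014,  0.111 ]))]
magnifier [([194.0, 279.0], 0.66, [0.5641, -0.2639, 0.0], array([0.0096, 0.0029, 0.111 ]))]
tri [ 0.6018588  -0.33253109  0.0379882 ]
60 None
90 [256 301]
120 [143 300]
150 [143 299]
```

Emit:
{"method": "move_arm", "body": {"targets": [[0,0,0.035,0,0,0.02,0.06],[0,0,0.03,0,0,0,0.06],[0,0,0.02,0,0,0,0.06],[0,0,0,0,0,0,0.06],[0,0,0,0,0,0,0.06]]}}

```text
t: 6.3
eef_pos: [0.5622, -0.2552, 0.027]
ee_rot: [-3.141, -0.002, -1.094]
contact_force: [-0.1, -0.1, 1.1]
opening: 0.0599
finger_force: 0.0
```

Run:
```python
from h import *
w=imaging.snapshot("wrist")
p,q=pose();print(p,q.as_euler("xyz"),state()["qpos"].round(2))
for l,z in(("tube_mouth",.0145),("tube_hole",.0145),("lens",0)):
  print(l,[(np.round(d["position"]).tolist(),round(d["conf"],2),q.inv().apply(atz(w,*d["position"],z)-p).round(4)) for d in spot_point(l,w)[:3]])
```

```text
[ 0.56239968 -0.25545098  0.02746313] [-3.14039809e+00 -2.38043974e-03 -1.09400460e+00] [-0.05  0.98  0.8   1.72 -0.91  0.86 -1.49]
tube_mouth []
tube_hole [([125.0, 280.0], 0.86, array([0.067 , 0.0021, 0.0131]))]
lens [([352.0, 278.0], 0.71, array([-0.0689,  0.0011,  0.0273]))]
```

Emit:
{"method": "move_arm", "body": {"targets": [[0,0.001,0.002,0,0,0,0.02],[0,0,0,0,0,0,0.02],[0,0,0,0,0,0,0.02],[0,0,0,0,0,0,0.02],[0,0,0,0,0,0,0.02]], "grip_force": 30}}

```text
t: 7.0
eef_pos: [0.5609, -0.2551, 0.0237]
ee_rot: [-3.141, -0.0, -1.094]
contact_force: [-0.9, -0.2, 0.5]
opening: 0.0286
finger_force: 30.0
```

Emit:
{"method": "move_arm", "body": {"targets": [[0,0,0,0,0,0,0.02],[0,0,-0.04,0,0,0,0.02],[0,0,-0.05,0,0,0,0.02],[0,0,-0.05,0,0,0,0.02],[0,0,-0.04,0,0,0,0.02]]}}

```text
t: 7.5
eef_pos: [0.5606, -0.2555, 0.2061]
ee_rot: [-3.141, -0.001, -1.095]
contact_force: [0.7, -0.4, -1.5]
opening: 0.0291
finger_force: 30.0
```

Run:
```python
from h import *
s=state();print(s["opening"],s["finger_force"],s["contact_force"],s["eef_pos"],s["ee_rot"],s["qpos"])
w=imaging.snapshot("wrist");cv2.imwrite("pics/w3.png",w["image"])
p,q=pose()
for l,z in(("tube_mouth",.0145),("tube_hole",.0145),("lens",0)):
  print(l,[(np.round(d["position"]).tolist(),round(d["conf"],2),q.inv().apply(atz(w,*d["position"],p[2]-.010)-p).round(4)) for d in spot_point(l,w)[:3]])
```

```text
0.029060396620689457 29.994848482310772 [ 0.73968731 -0.35810609 -1.53413873] [ 0.56056363 -0.25554788  0.20606836] [-3.14143250e+00 -1.35591445e-03 -1.09486834e+00] [-0.13323578  0.77793735  0.98392808  1.59231259 -0.69298452  1.15368997
 -1.65558917]
tube_mouth [([69.0, 276.0], 0.79, array([0.0867, 0.0009, 0.011 ])), ([220.0, 94.0], 0.77, array([ 0.0198, -0.086 ,  0.0107]))]
tube_hole [([123.0, 277.0], 0.85, array([0.0645, 0.0012, 0.0107])), ([203.0, 78.0], 0.59, array([ 0.0281, -0.0927,  0.0109]))]
lens [([352.0, 278.0], 0.69, array([-0.0533,  0.0017,  0.0094]))]
```

View pics/w3.png

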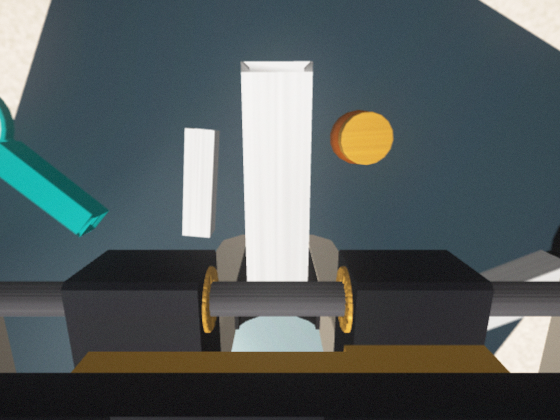

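The wrist view shows the tube held straight at columns 241–313, its mouth at row 70, with the lens below the jaws. Next I plan the turn and travel to the boom.

Run:
```python
from h import *
plan([([.595,-.04,.215],np.radians(163.2),20,True)],.02)
```

```text
[[-0.0077,-0.008,-0.0006,-0.0001,-0.0001,-0.1424,0.02],[-0.0066,-0.0089,-0.0005,-0.0001,0,-0.1424,0.02],[-0.0054,-0.0096,-0.0006,-0.0001,-0.0001,-0.1425,0.02],[-0.0043,-0.0102,-0.0005,-0.0001,-0.0001,-0.1424,0.02],[-0.0029,-0.0107,-0.0006,-0.0001,0,-0.1424,0.02]]
[[-0.0015,-0.0109,-0.0006,-0.0001,-0.0001,-0.1424,0.02],[-0.0002,-0.011,-0.0005,-0.0001,0,-0.1424,0.02],[0.0011,-0.0109,-0.0006,-0.0001,0,-0.1425,0.02],[0.0025,-0.0107,-0.0005,0,-0.0001,-0.1424,0.02],[0.0038,-0.0102,-0.0006,-0.0001,0,-0.1424,0.02]]
[[0.0051,-0.0097,-0.0006,-0.0001,0,-0.1424,0.02],[0.0062,-0.009,-0.0005,-0.0001,0,-0.1424,0.02],[0.0072,-0.0081,-0.0006,0,0,-0.1424,0.02],[0.0082,-0.0072,-0.0006,-0.0001,0,-0.1425,0.02],[0.009,-0.0061,-0.0005,0,0,-0.1424,0.02]]
[[0.0096,-0.0049,-0.0006,-0.0001,0,-0.1424,0.02],[0.0102,-0.0036,-0.0006,0,0,-0.1424,0.02],[0.0106,-0.0024,-0.0006,-0.0001,0,-0.1424,0.02],[0.0107,-0.0011,-0.0005,0,0,-0.1425,0.02],[0.0108,0.0003,-0.0006,0,0,-0.1424,0.02]]
end [ 0.595 -0.04   0.215] [-3.1416  0.      1.7542]
```

Emit:
{"method": "move_arm", "body": {"targets": [[-0.008,-0.008,-0.001,0,0,-0.142,0.02],[-0.007,-0.009,-0.001,0,0,-0.142,0.02],[-0.005,-0.01,0,0,0,-0.142,0.02],[-0.004,-0.01,-0.001,0,0,-0.142,0.02],[-0.003,-0.011,0,0,0,-0.142,0.02]]}}

```text
t: 8.2
eef_pos: [0.5761, -0.1999, 0.2036]
ee_rot: [-3.141, 0.006, -0.378]
contact_force: [0.9, -0.2, -2.0]
opening: 0.0286
finger_force: 30.0
```

Emit:
{"method": "move_arm", "body": {"targets": [[-0.002,-0.011,-0.001,0,0,-0.142,0.02],[0,-0.011,-0.001,0,0,-0.142,0.02],[0.001,-0.011,0,0,0,-0.142,0.02],[0.002,-0.011,-0.001,0,0,-0.142,0.02],[0.004,-0.01,-0.001,0,0,-0.142,0.02]]}}

```text
t: 8.7
eef_pos: [0.5863, -0.1457, 0.2075]
ee_rot: [-3.137, 0.005, 0.332]
contact_force: [1.0, 0.1, -1.8]
opening: 0.0286
finger_force: 30.0
```

Emit:
{"method": "move_arm", "body": {"targets": [[0.005,-0.01,-0.001,0,0,-0.142,0.02],[0.006,-0.009,0,0,0,-0.142,0.02],[0.007,-0.008,-0.001,0,0,-0.142,0.02],[0.008,-0.007,-0.001,0,0,-0.142,0.02],[0.009,-0.006,0,0,0,-0.142,0.02]]}}

```text
t: 9.2
eef_pos: [0.5923, -0.0923, 0.2107]
ee_rot: [-3.136, 0.002, 1.042]
contact_force: [0.3, 0.1, -2.3]
opening: 0.0288
finger_force: 30.0
```

Emit:
{"method": "move_arm", "body": {"targets": [[0.01,-0.005,0,0,0,-0.142,0.02],[0.01,-0.004,0,0,0,-0.142,0.02],[0.011,-0.002,0,0,0,-0.142,0.02],[0.011,-0.001,0,0,0,-0.142,0.02],[0.011,0,0,0,0,-0.142,0.02]]}}

```text
t: 9.7
eef_pos: [0.5936, -0.0374, 0.2105]
ee_rot: [-3.135, -0.002, 1.752]
contact_force: [0.4, -1.1, -1.9]
opening: 0.029
finger_force: 30.0
```

```bash
cat > look.py <<'E'
from h import *
import sys
w=imaging.snapshot("wrist");cv2.imwrite(f"pics/{sys.argv[1]}.png",w["image"])
s=state();print(s["t"],s["eef_pos"].round(4),s["ee_rot"].round(4),s["contact_force"].round(2),s["opening"],s["qpos"].round(2))
p,q=pose()
for l in("tube_mouth","tube_hole","boom_snap","boom_end","button","board"):
  print(l,[(np.round(d["position"],1).tolist(),round(d["conf"],2),atz(w,*d["position"],.15).round(4).tolist()) for d in spot_point(l,w)[:3]])
E
python3 look.py w4
```

```text
9.75 [ 0.5936 -0.0346  0.2105] [-3.1357 -0.005   1.759 ] [ 0.28  1.59 -2.25] 0.028867600219412808 [-0.11  0.57  0.22  1.63 -0.15  0.97  0.35]
tube_mouth [([287.6, 38.0], 0.87, [0.4357, -0.1113, 0.15]), ([65.4, 277.3], 0.79, [0.5751, 0.0619, 0.15])]
tube_hole [([123.3, 273.2], 0.62, [0.5786, 0.0287, 0.15])]
boom_snap [([239.2, 280.1], 0.48, [0.5966, -0.0448, 0.15])]
boom_end []
button []
board []
```

View pics/w4.png

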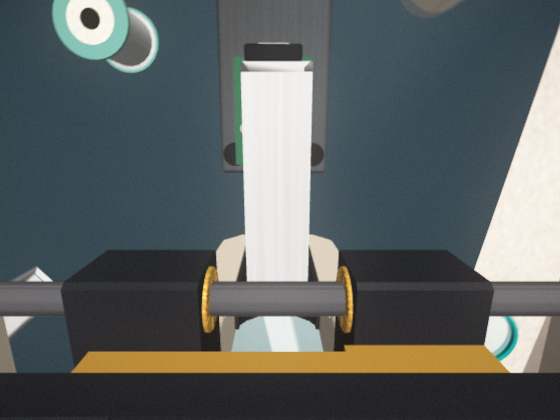

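The wrist view shows the base plate (columns 218–330) parallel to the tube, board clamp at (273,50), and reel at (90,18); the boom itself is just above the frame. I rise and move forward to see it.

Emit:
{"method": "move_arm", "body": {"targets": [[0.02,0,-0.05,0,0,0,0.02],[0.02,0,-0.05,0,0,0,0.02],[0,0,0,0,0,0,0.02]]}}

```text
t: 10.35
eef_pos: [0.5926, 0.0009, 0.3134]
ee_rot: [3.127, -0.0, 1.749]
contact_force: [0.7, -0.1, -1.6]
opening: 0.0285
finger_force: 30.0
```

```bash
python3 look.py w5
```

```text
10.4 [ 0.5908 -0.001   0.3099] [3.1336e+00 6.0000e-04 1.7471e+00] [-0.43 -0.35 -3.01] 0.029026543661288286 [-0.19  0.47  0.25  1.51 -0.12  1.17  0.25]
tube_mouth [([71.4, 277.4], 0.81, [0.5752, 0.1131, 0.15]), ([278.0, 85.1], 0.79, [0.4148, -0.1189, 0.15])]
tube_hole [([289.8, 68.3], 0.88, [0.3981, -0.1354, 0.15]), ([120.9, 276.3], 0.76, [0.5817, 0.0708, 0.15])]
boom_snap []
boom_end [([74.2, 261.3], 0.93, [0.5614, 0.1082, 0.15])]
button []
board []
```

View pics/w5.png

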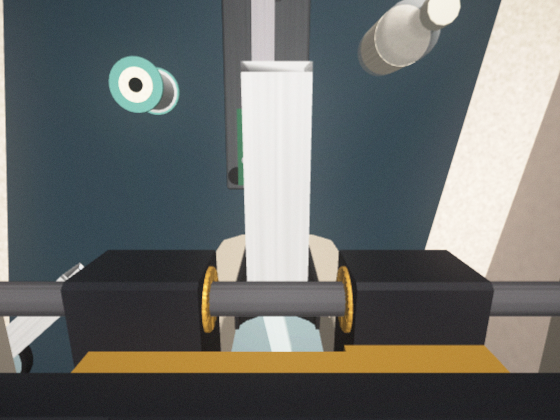

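The wrist view shows the boom at columns 251–275, rows 0–60, lying left of the tube's centre line (277), with the bottle at upper right. I measure its line.

```bash
cat > boom.py <<'E'
from h import *
import sys
def boomline(w,rows,c0,c1,z=.16):
    g=w["image"].astype(int).min(2); P=[]
    for r in rows:
        m=np.where(g[r,c0:c1]>130)[0]
        if len(m): P.append((r,m[0]+c0,m[-1]+c0+1))
    return P
if __name__=="__main__":
    w=imaging.snapshot("wrist");t=imaging.snapshot("top");s=imaging.snapshot("scene")
    p,q=pose(); print(p.round(4),q.as_euler("xyz").round(4))
    P=boomline(w,range(2,60,8),235,330);print(P)
    C=np.array([atz(w,r,(a+b)/2,.16) for r,a,b in P]);W=[np.linalg.norm(atz(w,r,a,.16)-atz(w,r,b,.16)) for r,a,b in P]
    d=np.polyfit(C[:,1],C[:,0],1);print("line x=a*y+b",d,"stand yaw deg",np.degrees(np.arctan2(-1,-d[0])),"width",np.round(W,4))
    for n,pp in(("top",t),("scene",s)):
        for l in("boom_snap","boom_end","button","tube_mouth","tube_hole"):
            print(n,l,[(np.round(d["position"],1).tolist(),round(d["conf"],2)) for d in spot_point(l,pp)[:4]])
    # tube centreline in tool frame at tube top (14.5 above centre)
    zt=p[2]-.0092+.0145
    for r,a,b in boomline(w,(76,100,140,180,220),238,320):print(r,a,b,q.inv().apply(atz(w,r,(a+b)/2,zt)-p).round(4))
E
python3 boom.py
```

```text
[ 0.5887 -0.0025  0.3055] [-3.1396 -0.      1.7449]
[(2, np.int64(259), np.int64(284)), (10, np.int64(259), np.int64(284)), (18, np.int64(259), np.int64(284)), (26, np.int64(259), np.int64(284)), (34, np.int64(259), np.int64(284)), (42, np.int64(259), np.int64(284)), (50, np.int64(259), np.int64(284)), (58, np.int64(260), np.int64(284))]
line x=a*y+b [-0.17673488  0.58272185] stand yaw deg -79.97733548212979 width [0.02   0.0201 0.0202 0.0203 0.0204 0.0206 0.0207 0.02  ]
top boom_snap [([202.1, 169.8], 0.97)]
top boom_end []
top button []
top tube_mouth [([299.2, 332.3], 0.9), ([176.7, 341.3], 0.69), ([144.6, 305.1], 0.57)]
top tube_hole [([309.8, 342.9], 0.81), ([136.9, 309.8], 0.76)]
scene boom_snap [([260.8, 352.4], 0.61)]
scene boom_end [([246.4, 323.8], 0.68)]
scene button [([259.7, 349.5], 0.44)]
scene tube_mouth [([179.3, 321.8], 0.94), ([257.1, 205.6], 0.83), ([329.6, 373.8], 0.66), ([195.2, 307.4], 0.65)]
scene tube_hole [([259.2, 194.8], 0.78), ([187.5, 313.2], 0.76), ([173.4, 312.2], 0.61)]
76 240 313 [ 0.0849 -0.0008 -0.0053]
100 241 313 [ 0.0758 -0.0006 -0.0053]
140 242 312 [ 0.0597 -0.0006 -0.0053]
180 244 311 [ 0.0427 -0.0004 -0.0053]
220 244 310 [ 0.0247 -0.0007 -0.0053]
```

Emit:
{"method": "move_arm", "body": {"targets": [[-0.004,-0.005,0.04,0,0,0,0.02],[0,0,0.045,0,0,0,0.02],[0,0,0.04,0,0,0,0.02],[0,0,0.02,0,0,0,0.02],[0,0,0,0,0,0,0.02]]}}

```text
t: 11.85
eef_pos: [0.5824, -0.0066, 0.1583]
ee_rot: [-3.134, -0.001, 1.746]
contact_force: [-0.2, 0.6, -1.2]
opening: 0.0284
finger_force: 30.0
```

Emit:
{"method": "move_arm", "body": {"targets": [[0,0,0,0,0,0,0.02],[0,0,0,0,0,0,0.02],[0,0,0,0,0,0,0.02]]}}

```text
t: 12.15
eef_pos: [0.586, -0.0069, 0.1634]
ee_rot: [3.138, 0.001, 1.746]
contact_force: [-0.7, -0.6, -2.8]
opening: 0.0292
finger_force: 30.0
```

Run:
```python
from h import *
from boom import boomline
w=imaging.snapshot("wrist");s=imaging.snapshot("scene")
p,q=pose(); print(p.round(4),q.as_euler("xyz").round(4),state()["t"])
e=np.array([np.cos(np.radians(-80)),np.sin(np.radians(-80)),0]);n=np.array([-e[1],e[0],0])
B=np.array([.58272-.17673*.108,.108,.15])
print(boomline(w,range(2,110,8),225,330))
for x,nm in((B,"end"),(B-.065*e,"snap")):print(nm,x.round(4),proj(w,x),proj(s,x))
for l in("boom_end","button","tube_mouth","tube_hole"):
    for pp in(w,s):print(l,[(np.round(d["position"],1).tolist(),round(d["conf"],2)) for d in spot_point(l,pp)[:4]])
M=p+q.apply([.087,-.0006,.0092]);print("mouth rel end", (M-B)@e,(M-B)@n,M[2]-.15,"scene",proj(s,M))
a=cv2.resize(w["image"][0:160,190:350],(400,400));b=cv2.resize(s["image"][200:300,290:390],(400,400),interpolation=2)
cv2.imwrite("pics/w6.png",np.hstack([a,b]))
```

```text
[ 0.5855 -0.0069  0.1628] [3.1392e+00 3.0000e-04 1.7459e+00] 12.25
[(66, np.int64(241), np.int64(313)), (74, np.int64(240), np.int64(313)), (82, np.int64(241), np.int64(313)), (90, np.int64(241), np.int64(313)), (98, np.int64(241), np.int64(313)), (106, np.int64(241), np.int64(313))]
end [0.5636 0.108  0.15  ] (np.float64(5.068199857610608), np.float64(272.52328369099826)) (np.float64(243.228780148306), np.float64(324.45385834280785))
snap [0.5523 0.172  0.15  ] (np.float64(-182.8389386082998), np.float64(272.0301420212617)) (np.float64(258.61698336340925), np.float64(350.4800191940993))
boom_end [([4.5, 271.6], 0.79)]
boom_end [([242.6, 323.7], 0.98), ([331.4, 376.3], 0.22)]
button []
button [([209.2, 261.4], 0.65), ([254.2, 349.3], 0.58), ([265.5, 357.5], 0.42)]
tube_mouth [([67.1, 275.9], 0.95), ([338.8, 10.6], 0.9)]
tube_mouth [([236.0, 319.2], 0.94), ([256.7, 204.6], 0.79), ([194.2, 311.6], 0.58)]
tube_hole [([122.5, 274.1], 0.82)]
tube_hole [([260.4, 196.6], 0.94), ([189.9, 314.7], 0.78), ([208.6, 263.4], 0.42)]
mouth rel end 0.029901106220956354 0.0009211757909992042 0.003574348036936764 scene (np.float64(235.44716459009587), np.float64(313.0338301790064))
```

View pics/w6.png

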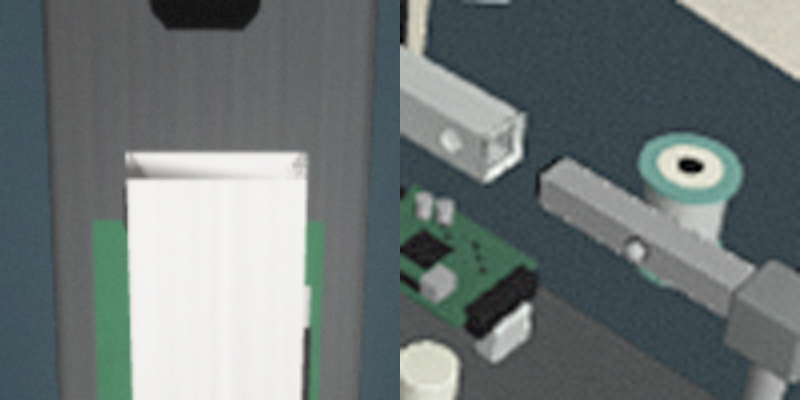

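Left crop (wrist): boom end at about (272,5), with the tube's centre column at 277, so the tube is 1–2 mm right. Right crop (scene): button and hole are on the same side, and the tube is slightly high. I correct and close the gap.

Emit:
{"method": "move_arm", "body": {"targets": [[0.009,-0.0012,0.004,0,0,0,0.02],[0.009,0,0,0,0,0,0.02],[0,0,0,0,0,0,0.02],[0,0,0,0,0,0,0.02]]}}

```text
t: 13.05
eef_pos: [0.5804, 0.0115, 0.1574]
ee_rot: [-3.141, -0.0, 1.747]
contact_force: [-0.9, 0.3, -1.8]
opening: 0.0287
finger_force: 30.0
```

```bash
cat > mo.py <<'E'
from h import *
import sys
e=np.array([np.cos(np.radians(-80)),np.sin(np.radians(-80)),0]);n=np.array([-e[1],e[0],0])
B=np.array([.58272-.17673*.108,.108,.15])
def mouth():
    p,q=pose(); M=p+q.apply([.087,-.0006,.0092]); return M,np.array([(M-B)@e,(M-B)@n,M[2]-.15])
if __name__=="__main__":
    w=imaging.snapshot("wrist");s=imaging.snapshot("scene");p,q=pose()
    M,r=mouth();st=state();print(st["t"],p.round(4),q.as_euler("xyz").round(4),"rel end",r.round(4),"f",st["contact_force"].round(1))
    for l in("boom_end","boom_snap","button","tube_mouth"):
        for pp in(w,s):print(l,[(np.round(d["position"],1).tolist(),round(d["conf"],2)) for d in spot_point(l,pp)[:2]])
    im=cv2.resize(s["image"][205:280,290:390],(800,600),interpolation=cv2.INTER_CUBIC)
    for h in(.0145,-.0145):   # project tube lower/upper edges on the stand +y side, and boom's
        for k,(O,col,hw) in enumerate(((M,(0,0,255),.0145),(B,(0,255,0),.01))):
            hh=np.sign(h)*hw; L=[(0,.05),(-.06,0)][k]
            pts=[proj(s,O+e*L[j]+n*hw+np.array([0,0,hh])) for j in(0,1)]
            cv2.line(im,*[tuple(int(v) for v in((c-290)*8,(rr-205)*8)) for rr,c in pts],col,1)
    cv2.imwrite(f"pics/{sys.argv[1]}.png",im)
    cv2.imwrite(f"pics/{sys.argv[1]}w.png",w["image"])
E
python3 mo.py m1
```

```text
13.15 [0.5806 0.0104 0.1576] [3.1414e+00 6.0000e-04 1.7458e+00] rel end [ 0.0121 -0.0009 -0.0017] f [-0.1 -0.  -2.4]
boom_end [([48.6, 277.9], 0.65)]
boom_end [([244.8, 325.3], 0.96)]
boom_snap [([351.0, 275.5], 0.51)]
boom_snap [([259.9, 355.8], 0.77)]
button [([234.6, 276.5], 0.67)]
button [([258.9, 348.6], 0.39)]
tube_mouth [([356.5, 11.9], 0.57), ([68.1, 274.3], 0.55)]
tube_mouth [([256.3, 206.3], 0.92), ([240.4, 323.4], 0.84)]
```

View pics/m1.png

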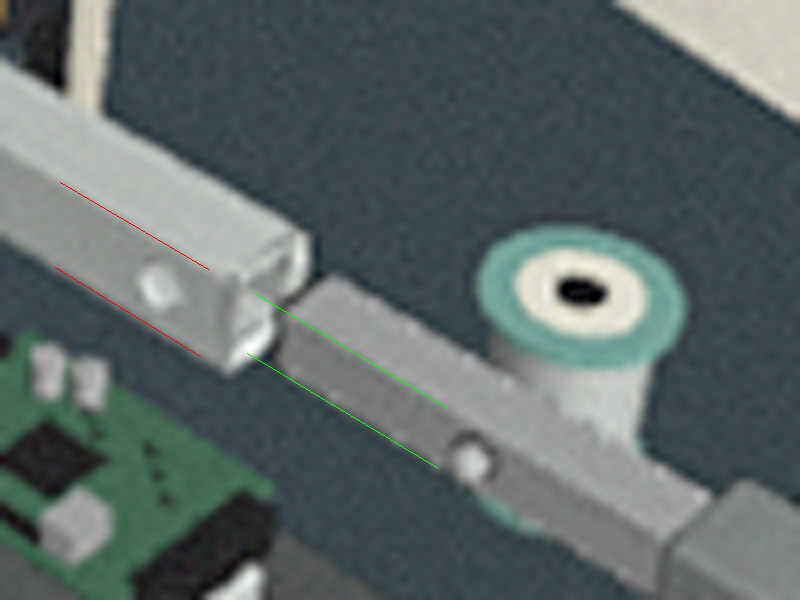

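The scene view shows the mouth (230,300) right before the boom end (290,340). Against the projected edges the tube lies about 2 mm low relative to the boom. I raise it and enter slowly.

Emit:
{"method": "move_arm", "body": {"targets": [[0,0.0005,-0.0025,0,0,0,0.02],[0.006,0,0,0,0,0,0.02],[0.006,0,0,0,0,0,0.02],[0.005,0,0,0,0,0,0.02],[0.005,0,0,0,0,0,0.02]]}}

```text
t: 14.05
eef_pos: [0.5769, 0.0334, 0.1599]
ee_rot: [-3.141, -0.0, 1.747]
contact_force: [0.9, -0.1, -2.3]
opening: 0.0287
finger_force: 30.0
```

```bash
python3 mo.py m2
```

```text
14.15 [0.5769 0.034  0.1599] [-3.1414e+00 -9.0000e-04  1.7479e+00] rel end [-0.0119 -0.0006  0.0008] f [ 0.8 -0.3 -3. ]
boom_end []
boom_end [([244.6, 324.1], 0.94)]
boom_snap []
boom_snap [([261.3, 349.4], 0.56), ([245.7, 322.2], 0.26)]
button []
button [([257.2, 351.0], 0.41)]
tube_mouth [([67.7, 273.5], 0.61), ([373.0, 19.6], 0.55)]
tube_mouth [([256.0, 205.2], 0.79), ([347.1, 292.1], 0.75)]
```

Emit:
{"method": "move_arm", "body": {"targets": [[0.009,0,0,0,0,0,0.02],[0.009,0,0,0,0,0,0.02],[0.009,0,0,0,0,0,0.02],[0.008,0,0,0,0,0,0.02],[0,0,0,0,0,0,0.02]]}}

```text
t: 15.05
eef_pos: [0.5706, 0.0695, 0.1599]
ee_rot: [-3.141, -0.001, 1.749]
contact_force: [-0.2, -0.1, -2.9]
opening: 0.0289
finger_force: 30.0
```

```bash
python3 mo.py m3
```

```text
15.15 [0.571  0.0672 0.16  ] [-3.1416e+00  3.0000e-04  1.7467e+00] rel end [-0.0455 -0.0006  0.0008] f [ 0.1 -0.3 -1.6]
boom_end []
boom_end [([254.9, 346.1], 0.71), ([264.2, 297.5], 0.31)]
boom_snap [([36.1, 277.2], 0.77)]
boom_snap [([258.6, 353.6], 0.67)]
button []
button []
tube_mouth [([67.7, 278.4], 0.75), ([236.7, 280.0], 0.6)]
tube_mouth [([257.7, 205.7], 0.77), ([253.9, 348.2], 0.72)]
```

View pics/m3.png

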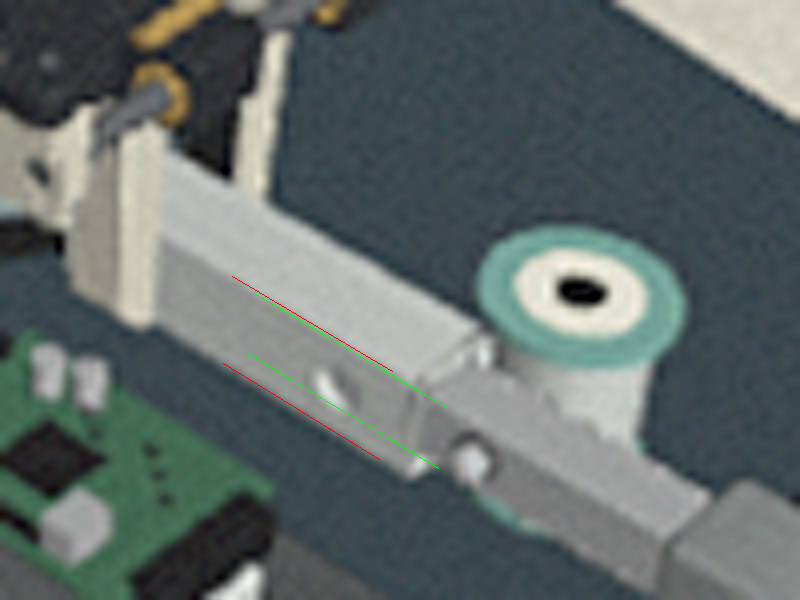

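The tube is on the boom: mouth edge at (418,435), button at (470,460), hole at (332,388), so the mouth is about 15 mm short of the button's axis. I advance gently.

Emit:
{"method": "move_arm", "body": {"targets": [[0.004,0,0,0,0,0,0.02],[0.003,0,0,0,0,0,0.02],[0,0,0,0,0,0,0.02]]}}

```text
t: 15.85
eef_pos: [0.5696, 0.0749, 0.1599]
ee_rot: [-3.141, -0.001, 1.747]
contact_force: [-0.6, -0.1, -2.1]
opening: 0.029
finger_force: 30.0
```

Emit:
{"method": "move_arm", "body": {"targets": [[0.002,0,0,0,0,0,0.02],[0,0,0,0,0,0,0.02]]}}

```text
t: 16.05
eef_pos: [0.5694, 0.0762, 0.16]
ee_rot: [-3.142, -0.0, 1.746]
contact_force: [-1.1, 0.1, -2.1]
opening: 0.0285
finger_force: 30.0
```

```bash
python3 mo.py m4
python3 - <<'E'
import cv2,numpy as np
a=cv2.imread("pics/m4.png")[250:550,250:650];b=cv2.resize(cv2.imread("pics/m4w.png")[0:120,200:360],(400,300),interpolation=2)
cv2.imwrite("pics/m4c.png",np.hstack([a,b]))
E
```

```text
16.15 [0.5694 0.0758 0.16  ] [-3.1415e+00  1.0000e-04  1.7460e+00] rel end [-0.0542 -0.0005  0.0008] f [ 0.1 -0.1 -1.6]
boom_end []
boom_end []
boom_snap [([53.2, 276.4], 0.71)]
boom_snap [([259.7, 350.2], 0.62), ([265.2, 353.2], 0.19)]
button [([123.9, 275.8], 0.33)]
button [([255.8, 349.3], 0.39), ([347.2, 294.5], 0.26)]
tube_mouth [([66.9, 275.8], 0.77)]
tube_mouth [([254.2, 348.8], 0.87), ([255.4, 205.0], 0.71)]
```

View pics/m4c.png

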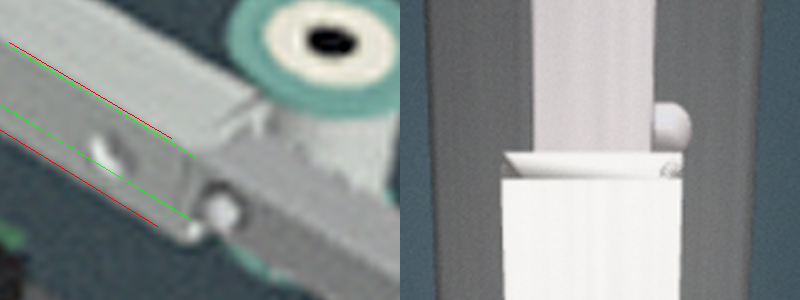

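Scene (left) and wrist (right) crops show the button about 2 mm from the mouth and the tube laterally centred on the boom. I advance 2 mm, release, and look.

Emit:
{"method": "move_arm", "body": {"targets": [[0.001,0,0,0,0,0,0.02],[0.001,0,0,0,0,0,0.02],[0,0,0,0,0,0,0.035],[0,0,0,0,0,0,0.055],[0,0,0,0,0,0,0.062]]}}

```text
t: 17.05
eef_pos: [0.5694, 0.0778, 0.1604]
ee_rot: [3.141, -0.0, 1.746]
contact_force: [1.1, 0.3, 0.6]
opening: 0.0466
finger_force: 0.0
```

Emit:
{"method": "move_arm", "body": {"targets": [[0,0,0,0,0,0,0.062],[0,0,0,0,0,0,0.062]]}}

```text
t: 17.25
eef_pos: [0.5692, 0.0778, 0.1601]
ee_rot: [3.141, -0.0, 1.746]
contact_force: [0.2, 1.1, 0.2]
opening: 0.0601
finger_force: 0.0
```

```bash
python3 mo.py m5
python3 - <<'E'
import cv2,numpy as np
b=cv2.imread("pics/m5w.png");g=b.astype(int).min(2)
for r in(5,20,40,58,62,66,70,74,80,100,140,180,200):
    m=np.where(g[r,220:340]>130)[0];print(r,m[0]+220 if len(m) else 0,m[-1]+221 if len(m) else 0)
E
```

```text
17.35 [0.5692 0.0777 0.1601] [3.1415 0.     1.7458] rel end [-0.0562 -0.0005  0.0009] f [-0.2  0.2  0. ]
boom_end []
boom_end []
boom_snap [([57.0, 277.4], 0.75)]
boom_snap [([261.1, 356.0], 0.76), ([192.8, 234.1], 0.65)]
button []
button [([257.2, 350.4], 0.38)]
tube_mouth [([70.0, 277.3], 0.86)]
tube_mouth [([257.8, 352.1], 0.68), ([256.1, 206.3], 0.56)]
5 252 302
20 252 302
40 253 302
58 253 316
62 253 314
66 243 313
70 246 313
74 240 313
80 240 313
100 241 313
140 242 312
180 243 311
200 244 310
```

Emit:
{"method": "move_arm", "body": {"targets": [[0.03,0,0,0,0,0,0.062],[0.03,0,0.003,0,0,0,0.062],[0.02,0,0.003,0,0,0,0.062],[0.008,0,0,0,0,0,0.062],[0,0,0,0,0,0,0.062]]}}

```text
t: 18.25
eef_pos: [0.5535, 0.1655, 0.1539]
ee_rot: [-3.141, -0.0, 1.748]
contact_force: [0.0, 0.2, -0.2]
opening: 0.0621
finger_force: 0.0
```

Emit:
{"method": "move_arm", "body": {"targets": [[0,0,0,0,0,0,0.062],[0,0,0,0,0,0,0.062]]}}

```text
t: 18.45
eef_pos: [0.5544, 0.1623, 0.1542]
ee_rot: [3.141, 0.001, 1.743]
contact_force: [0.1, 0.4, -0.3]
opening: 0.0619
finger_force: 0.0
```

Run:
```python
from h import *
from mo import e,n,B
s=imaging.snapshot("scene");w=imaging.snapshot("wrist");p,q=pose();print(state()["t"],p.round(4),q.as_euler("xyz").round(4),"x from snap",(p-B)@e+.065,(p-B)@n)
a=cv2.resize(s["image"][205:280,300:400],(533,400),interpolation=2);b=cv2.resize(w["image"][200:400,200:350],(267,356));b=np.vstack([b,np.zeros((44,267,3),np.uint8)])
cv2.imwrite("pics/p1.png",np.hstack([a,b]))
```

```text
18.55 [0.5542 0.1628 0.1542] [3.1413e+00 8.0000e-04 1.7434e+00] x from snap 0.009409100143490598 0.0002371097006567501
```

View pics/p1.png

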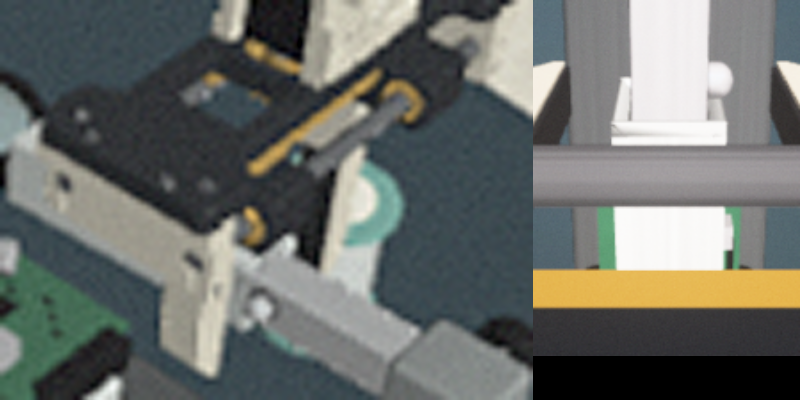

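I have now viewed more pictures (12) than the limit of 10, so I view no more and continue by numbers only. The last wrist crop shows the mouth edge near row 275 and the button at about (305,244); I compute where they lie in the tool frame.

Run:
```python
from h import *
w=imaging.snapshot("wrist");p,q=pose();T=lambda r,c,z:q.inv().apply(atz(w,r,c,z)-p).round(4)
g=w["image"].astype(int).min(2)
print("col 246-ish profile",[(r,g[r,248],g[r,302],g[r,275]) for r in range(238,284,3)])
for r in(268,272,276,279):print("mouth top edge row",r,T(r,277,.1645))
for r in(238,244,250):print("btn",r,T(r,305,.15))
print(p,state()["t"])
```

```text
col 246-ish profile [(238, np.int64(127), np.int64(241), np.int64(240)), (241, np.int64(131), np.int64(247), np.int64(241)), (244, np.int64(129), np.int64(246), np.int64(240)), (247, np.int64(139), np.int64(243), np.int64(240)), (250, np.int64(168), np.int64(228), np.int64(240)), (253, np.int64(202), np.int64(176), np.int64(239)), (256, np.int64(228), np.int64(187), np.int64(239)), (259, np.int64(233), np.int64(195), np.int64(240)), (262, np.int64(235), np.int64(195), np.int64(239)), (265, np.int64(234), np.int64(192), np.int64(238)), (268, np.int64(231), np.int64(210), np.int64(226)), (271, np.int64(238), np.int64(249), np.int64(250)), (274, np.int64(145), np.int64(166), np.int64(242)), (277, np.int64(211), np.int64(220), np.int64(234)), (280, np.int64(245), np.int64(244), np.int64(243)), (283, np.int64(118), np.int64(118), np.int64(125))]
mouth top edge row 268 [ 0.0034 -0.0001 -0.0103]
mouth top edge row 272 [ 0.0015 -0.0001 -0.0103]
mouth top edge row 276 [-0.0005 -0.0001 -0.0103]
mouth top edge row 279 [-0.002  -0.0001 -0.0103]
btn 238 [0.0125 0.0136 0.0042]
btn 244 [0.0094 0.0137 0.0042]
btn 250 [0.0063 0.0137 0.0042]
[0.5541339  0.16310542 0.15417382] 18.6
```

Emit:
{"method": "move_arm", "body": {"targets": [[0.004,0,0.001,0,0,0,0.062],[0,0,0,0,0,0,0.04],[0,0,0,0,0,0,0.02],[0,0,0,0,0,0,0.02],[0,0,0,0,0,0,0.02]], "grip_force": 30}}

```text
t: 19.1
eef_pos: [0.5531, 0.1683, 0.153]
ee_rot: [-3.142, 0.0, 1.746]
contact_force: [1.0, 0.1, -0.3]
opening: 0.0345
finger_force: 0.0
```

Emit:
{"method": "move_arm", "body": {"targets": [[0,0,0,0,0,0,0.02],[0,0,0,0,0,0,0.02],[0,0,0,0,0,0,0.02]]}}

```text
t: 19.4
eef_pos: [0.554, 0.1684, 0.1532]
ee_rot: [3.14, -0.0, 1.746]
contact_force: [3.1, 0.3, -2.5]
opening: 0.0287
finger_force: 30.0
```

```bash
cat > lk.py <<'E'
from h import *
from mo import e,n,B
w=imaging.snapshot("wrist");s=imaging.snapshot("scene");p,q=pose();T=lambda r,c,z:q.inv().apply(atz(w,r,c,z)-p).round(4)
st=state();print(st["t"],p.round(4),q.as_euler("xyz").round(4),"x from snap",round((p-B)@e+.065,4),"op",st["opening"].round(4),st["finger_force"].round(1),"f",st["contact_force"].round(1))
g=w["image"].astype(int).min(2)
print("tube",[(r,int(g[r,248])) for r in range(240,284,2)])
print("btn",[(r,int((g[r,290:330]>150).sum())) for r in range(210,270,3)])
for l in("button","boom_snap","tube_hole","tube_mouth"):
    print(l,[(np.round(d["position"],1).tolist(),round(d["conf"],2)) for d in spot_point(l,s)[:2]],[(np.round(d["position"],1).tolist(),round(d["conf"],2)) for d in spot_point(l,w)[:2]])
E
python3 lk.py
```

```text
Traceback (most recent call last):
  File "lk.py", line 4, in <module>
    st=state();print(st["t"],p.round(4),q.as_euler("xyz").round(4),"x from snap",round((p-B)@e+.065,4),"op",st["opening"].round(4),st["finger_force"].round(1),"f",st["contact_force"].round(1))
                                                                                                            ^^^^^^^^^^^^^^^^^^^
AttributeError: 'float' object has no attribute 'round'
```

Emit:
{"method": "move_arm", "body": {"targets": [[0.003,0,0,0,0,0,0.02],[0.003,0,0,0,0,0,0.02],[0.003,0,0,0,0,0,0.02],[0.003,0,0,0,0,0,0.02],[0.003,0,0,0,0,0,0.02]]}}

```text
t: 20.0
eef_pos: [0.5527, 0.1761, 0.1531]
ee_rot: [3.14, 0.009, 1.74]
contact_force: [4.3, -2.3, -2.0]
opening: 0.0286
finger_force: 30.0
```

```bash
sed -i 's/st\["opening"\].round(4),st\["finger_force"\].round(1)/st["opening"],st["finger_force"]/' lk.py; python3 lk.py
```

```text
20.1 [0.552  0.1797 0.1532] [3.1396 0.0047 1.7435] x from snap -0.0076 op 0.028840049881998682 29.978234320878983 f [ 5.2 -3.  -1.6]
tube [(240, 77), (242, 71), (244, 70), (246, 67), (248, 64), (250, 66), (252, 61), (254, 64), (256, 62), (258, 59), (260, 57), (262, 68), (264, 112), (266, 153), (268, 172), (270, 201), (272, 227), (274, 230), (276, 231), (278, 235), (280, 223), (282, 113)]
btn [(210, 8), (213, 8), (216, 8), (219, 8), (222, 8), (225, 8), (228, 8), (231, 8), (234, 17), (237, 26), (240, 30), (243, 30), (246, 28), (249, 27), (252, 26), (255, 32), (258, 32), (261, 32), (264, 31), (267, 31)]
button [] []
boom_snap [([262.9, 352.1], 0.74)] [([269.4, 276.0], 0.68)]
tube_hole [([261.6, 196.0], 0.74), ([333.5, 373.6], 0.74)] [([309.2, 275.9], 0.9)]
tube_mouth [([257.6, 205.5], 0.91), ([195.0, 306.6], 0.62)] []
```

Emit:
{"method": "move_arm", "body": {"targets": [[0,0,0,0,0,0,0.02],[0.002,0,0,0,0,0,0.02],[0.002,0,0,0,0,0,0.02],[0.002,0,0,0,0,0,0.02],[0,0,0,0,0,0,0.02]], "grip_force": 45}}

```text
t: 21.0
eef_pos: [0.5511, 0.1849, 0.1532]
ee_rot: [3.14, 0.006, 1.744]
contact_force: [4.8, -4.1, -2.5]
opening: 0.0285
finger_force: 45.0
```

```bash
python3 lk.py
```

```text
21.1 [0.5512 0.185  0.1532] [3.1396 0.0059 1.7438] x from snap -0.013 op 0.028519771997390995 44.96987231075764 f [ 5.3 -4.9 -2.2]
tube [(240, 81), (242, 70), (244, 66), (246, 66), (248, 67), (250, 63), (252, 62), (254, 61), (256, 60), (258, 63), (260, 60), (262, 65), (264, 90), (266, 134), (268, 174), (270, 198), (272, 226), (274, 230), (276, 232), (278, 235), (280, 224), (282, 112)]
btn [(210, 8), (213, 8), (216, 8), (219, 8), (222, 8), (225, 8), (228, 8), (231, 8), (234, 17), (237, 26), (240, 31), (243, 30), (246, 29), (249, 28), (252, 27), (255, 33), (258, 32), (261, 32), (264, 31), (267, 31)]
button [] []
boom_snap [([260.4, 351.5], 0.9)] [([285.3, 276.9], 0.78)]
tube_hole [([260.9, 195.9], 0.98), ([251.9, 348.9], 0.88)] [([308.5, 275.8], 0.71)]
tube_mouth [([256.4, 204.3], 0.9)] []
```

Emit:
{"method": "move_arm", "body": {"targets": [[0.002,0,0,0,0,0,0.02],[0.002,0,0,0,0,0,0.02],[0.002,0,0,0,0,0,0.02],[0.002,0,0,0,0,0,0.02],[0.002,0,0,0,0,0,0.02]]}}

```text
t: 22.0
eef_pos: [0.5491, 0.1955, 0.1532]
ee_rot: [3.14, 0.005, 1.744]
contact_force: [1.6, -3.4, 0.4]
opening: 0.0287
finger_force: 45.0
```

Emit:
{"method": "move_arm", "body": {"targets": [[0.001,0,0,0,0,0,0.02],[0,0,0,0,0,0,0.02]]}}

```text
t: 22.2
eef_pos: [0.5475, 0.1979, 0.1532]
ee_rot: [-3.141, 0.003, 1.745]
contact_force: [2.5, -3.8, 1.6]
opening: 0.0282
finger_force: 45.0
```

```bash
python3 lk.py
```

```text
22.3 [0.5474 0.1983 0.1532] [-3.1406e+00  2.1000e-03  1.7452e+00] x from snap -0.0267 op 0.02825068393579414 44.971689227968454 f [ 1.5 -5.1  2.1]
tube [(240, 80), (242, 71), (244, 70), (246, 69), (248, 67), (250, 65), (252, 58), (254, 62), (256, 61), (258, 61), (260, 61), (262, 62), (264, 93), (266, 143), (268, 179), (270, 208), (272, 230), (274, 235), (276, 237), (278, 239), (280, 228), (282, 120)]
btn [(210, 25), (213, 0), (216, 11), (219, 11), (222, 11), (225, 11), (228, 11), (231, 11), (234, 20), (237, 30), (240, 34), (243, 33), (246, 32), (249, 31), (252, 30), (255, 32), (258, 32), (261, 32), (264, 31), (267, 31)]
button [] []
boom_snap [([259.5, 353.9], 0.96)] []
tube_hole [([190.2, 313.7], 0.76), ([256.8, 354.1], 0.64)] [([311.3, 273.2], 0.59)]
tube_mouth [([255.3, 205.9], 0.96), ([196.5, 311.8], 0.76)] []
```

Emit:
{"method": "move_arm", "body": {"targets": [[0.001,0,0,0,0,0,0.02],[0,0,0,0,0,0,0.02]]}}

```text
t: 22.9
eef_pos: [0.5473, 0.1987, 0.1531]
ee_rot: [-3.141, 0.003, 1.745]
contact_force: [1.0, -6.5, 3.0]
opening: 0.0284
finger_force: 45.0
```

Emit:
{"method": "move_arm", "body": {"targets": [[0.001,0,0,0,0,0,0.02],[0,0,0,0,0,0,0.02]]}}

```text
t: 23.1
eef_pos: [0.5474, 0.1988, 0.1531]
ee_rot: [-3.141, 0.004, 1.744]
contact_force: [2.4, -8.0, 3.0]
opening: 0.0287
finger_force: 45.0
```

```bash
python3 lk.py
python3 - <<'E'
from h import *
from mo import e,n,B
s=imaging.snapshot("scene")
S=B-.065*e; r,c=proj(s,S+n*.0175);print("button scene",r,c,"mouth(-24)",proj(s,S-.024*e+n*.0145))
r,c=int(r),int(c);g=s["image"].astype(int).mean(2).astype(int);print(r-8,c-14);print(g[r-8:r+10,c-14:c+16])
E
```

```text
23.2 [0.5473 0.1988 0.1531] [-3.1406  0.0038  1.744 ] x from snap -0.0273 op 0.028466202538047644 44.974400494247675 f [ 2.2 -6.7  2.8]
tube [(240, 79), (242, 70), (244, 73), (246, 70), (248, 69), (250, 67), (252, 62), (254, 63), (256, 59), (258, 62), (260, 61), (262, 66), (264, 92), (266, 142), (268, 180), (270, 209), (272, 229), (274, 235), (276, 237), (278, 238), (280, 226), (282, 121)]
btn [(210, 26), (213, 23), (216, 0), (219, 11), (222, 11), (225, 11), (228, 11), (231, 11), (234, 20), (237, 30), (240, 34), (243, 33), (246, 32), (249, 31), (252, 30), (255, 32), (258, 32), (261, 32), (264, 31), (267, 31)]
button [] []
boom_snap [([261.0, 351.3], 0.78)] []
tube_hole [([189.4, 313.8], 0.95), ([259.2, 197.2], 0.72)] [([311.4, 274.6], 0.83)]
tube_mouth [([195.1, 309.1], 0.72), ([258.0, 203.2], 0.58)] []
button scene 263.0055647081836 345.15110458587543 mouth(-24) (np.float64(268.39816781912407), np.float64(356.306487274602))
255 331
[[152 151 150 151 153 150 152 152 151 150 152 153 153 158 146 134  97  57
   29  32  41  44  41  43  54  55  66  75  59  51]
 [152 154 147 152 152 151 15
[... 1397 characters left out ...]
 67  86 116 134 149 152
  153 152 147 149 159 154 131 136 142 193 202 196]
 [ 71  75  69  70  71  74  69  72  70  71  72  73  70  64  72  92 116 149
  155 153 151 153 182 177 153 149 155 204 212 197]
 [ 74  67  72  74  73  70  75  71  73  76  63  69  71  67  69  64  79 104
  133 153 153 148 177 161 148 144 158 188 167 176]
 [ 69  74  75  71  70  72  68  72  68  70  71  76  68  72  70  71  68  62
   87 111 136 146 174 165 149 150 166 157 137 177]
 [ 73  71  66  67  72  73  72  71  75  76  71  74  72  73  69  72  70  67
   69  69 127 146 160 154 150 146 180 174 181 195]
 [ 70  70  70  72  72  71  73  72  68  70  76  71  68  75  74  70  74  70
   65  55 142 152 143 140 146 150 178 168 200 204]]
```

Emit:
{"method": "move_arm", "body": {"targets": [[-0.001,0,0,0,0,0,0.02],[-0.001,0,0,0,0,0,0.03],[0,0,0,0,0,0,0.05],[0,0,0,0,0,0,0.062],[0,0,0,0,0,0,0.062]]}}

```text
t: 24.15
eef_pos: [0.5468, 0.2013, 0.1528]
ee_rot: [-3.141, -0.002, 1.747]
contact_force: [-0.0, 0.9, -0.2]
opening: 0.0496
finger_force: 0.0
```

Emit:
{"method": "move_arm", "body": {"targets": [[0,0,0,0,0,0,0.062],[0,0,-0.03,0,0,0,0.062],[0,0,-0.04,0,0,0,0.062],[0,0,-0.04,0,0,0,0.062],[-0.03,0,0,0,0,0,0.062]]}}

```text
t: 24.65
eef_pos: [0.5549, 0.1766, 0.2687]
ee_rot: [3.13, -0.006, 1.755]
contact_force: [1.0, 0.5, 0.1]
opening: 0.062
finger_force: 0.0
```

Emit:
{"method": "move_arm", "body": {"targets": [[-0.02,0,0,0,0,0,0.062],[0,0,0,0,0,0,0.062],[0,0,0,0,0,0,0.062],[0,0,0,0,0,0,0.062]]}}

```text
t: 25.05
eef_pos: [0.5556, 0.1527, 0.2625]
ee_rot: [-3.141, -0.002, 1.749]
contact_force: [0.1, -0.9, -0.3]
opening: 0.0622
finger_force: 0.0
```

Run:
```python
from h import *
from mo import e,n,B
s=imaging.snapshot("scene");w=imaging.snapshot("wrist");p,q=pose();print(p.round(4),state()["contact_force"].round(1),state()["t"])
for l in("button","boom_snap","tube_hole","tube_mouth","lens"):
    for pp in(s,w):print(l,[(np.round(d["position"],1).tolist(),round(d["conf"],2),atz(pp,*d["position"],.15).round(4).tolist()) for d in spot_point(l,pp)[:3]])
cv2.imwrite("pics/f.png",s["image"]);cv2.imwrite("pics/fw.png",w["image"])
g=s["image"].astype(int).mean(2).astype(int);print(g[252:276:1,336:366])
g=w["image"].astype(int).min(2)
for r in range(0,230,6):
    m=np.where(g[r,230:330]>130)[0];print((r,m[0]+230,m[-1]+231,atz(w,r,277,.1645)@-e) if len(m) else r,end=" ")
```

```text
[0.5557 0.1524 0.2626] [-0.1  0.   0.1] 25.15
button []
button []
boom_snap [([258.4, 351.0], 0.77, [0.5511, 0.1722, 0.15]), ([258.1, 353.5], 0.75, [0.5464, 0.1744, 0.15])]
boom_snap []
tube_hole [([188.8, 313.0], 0.86, [0.4518, -0.061, 0.15]), ([258.3, 355.0], 0.74, [0.5444, 0.1765, 0.15]), ([256.9, 198.0], 0.61, [0.7926, -0.0025, 0.15])]
tube_hole [([182.1, 275.7], 0.92, [0.5505, 0.1743, 0.15]), ([212.9, 163.8], 0.22, [0.4639, 0.1325, 0.15])]
tube_mouth [([191.3, 311.3], 0.88, [0.4623, -0.0548, 0.15]), ([254.3, 204.3], 0.83, [0.7791, -0.0022, 0.15]), ([264.9, 363.2], 0.77, [0.5447, 0.199, 0.15])]
tube_mouth [([154.8, 277.1], 0.61, [0.5477, 0.196, 0.15])]
lens [([234.1, 299.5], 0.89, [0.5872, 0.0559, 0.15]), ([281.1, 138.8], 0.84, [0.9095, -0.006, 0.15]), ([162.3, 310.6], 0.51, [0.373, -0.1644, 0.15])]
lens [([317.8, 273.3], 0.97, [0.5701, 0.0523, 0.15])]
[[146 137 142 147 161 177 185 187 184 179 180 181 182 184 182 184 181 184
  183 186 186 184 191 186 190 186 190 195 198 203]
 [144 144 143 142 144 150 161 184 187 185 186 180 185 181 182 184 185 183
  183 184 185 186 187 186 185 19
[... 4022 characters left out ...]
5677725)) (174, np.int64(257), np.int64(297), np.float64(0.08470122421623709)) (180, np.int64(257), np.int64(297), np.float64(0.08011073371629986)) (186, np.int64(257), np.int64(299), np.float64(0.07547862260945479)) (192, np.int64(257), np.int64(296), np.float64(0.07080432227552125)) (198, np.int64(257), np.int64(296), np.float64(0.06608725368895732)) (204, np.int64(257), np.int64(296), np.float64(0.06132682717975248)) (210, np.int64(257), np.int64(296), np.float64(0.05652244218769572)) (216, np.int64(257), np.int64(296), np.float64(0.051673487009805466)) (222, np.int64(257), np.int64(296), np.float64(0.04677933854069692)) (228, np.int64(257), np.int64(295), np.float64(0.04183936200565611))
```

Run:
```python
from h import *
w=imaging.snapshot("wrist");print(w["image"].astype(int).mean(2).astype(int)[174:204,290:308]);print(state()["t"])
```

```text
[[234 234 234 234 235 190 120 104 108 109 107 108 104 102 108 104 102 107]
 [234 233 233 233 233 191 121 106 106 108 106 108 107 104 106 108 107 106]
 [234 233 234 234 235 192 120 105 104 107 111 108 109 106 109 108 108 106]
 [233 235 233 236 235 203 138 109 108 106 111 107 105 107 104 106 109 107]
 [234 233 233 235 235 225 185 131 106 109 108 102 105 108 105 107 106 107]
 [233 234 233 234 235 229 216 163 116 107 109 105 104 109 107 105 107 108]
 [234 234 232 235 234 228 216 181 132 108 105 103 106 106 108 106 103 105]
 [233 233 233 234 236 228 215 200 149 106 105 109 105 105 107 109 103 107]
 [233 233 233 233 235 224 208 192 149 108 106 106 106 105 105 105 108 108]
 [234 233 232 233 235 224 202 186 145 110 103 107 107 109 108 108 106 108]
 [234 232 232 233 234 219 196 174 128 106 108 105 108 107 108 105 103 109]
 [234 233 231 234 233 211 185 157 119 100 106 105 106 106 105 105 107 107]
 [233 232 233 234 234 203 166 135 108 106 103 104 104 107 104 106 107 110]
 [233 233 232 234 232 187 132 113 106 106 105 105 104 107 103 101 109 110]
 [233 233 233 234 233 178 103 104 106 106 106 108 
[... 455 characters left out ...]
04 107 104 106 110]
 [234 232 231 233 222 156 104 104 105 107 106 105 106 104 103 106 104 109]
 [233 232 232 234 221 154 102 106 109 108 109 110 108 105 110 103 107 111]
 [234 234 232 233 221 154 104 107 108 108 107 104 108 108 106 104 108 108]
 [233 231 232 234 222 157 103 105 108 108 109 109 106 104 105 107 105 110]
 [233 232 230 232 221 153 105 106 109 106 108 110 107 106 103 105 104 110]
 [233 231 232 233 217 149 103 108 108 107 105 104 108 105 106 104 105 110]
 [232 231 232 232 203 134 103 105 103 109 107 109 108 107 104 102 109 107]
 [234 232 231 233 201 136 101 104 105 104 106 106 105 105 107 105 109 111]
 [232 231 232 234 204 136 105 107 110 109 109 104 106 108 107 103 107 106]]
25.7
```

The button's dome stands about 3 mm proud of the tube's side at the hole, and the robot is clear. Handing in.

```bash
python3 -c "
from bench import close_job
print(close_job())"
```

```text
the job is handed in; nothing more can be done
None
```

The magnifier is on the boom with the button showing about 3 mm proud through the hole, the arm clear, and the job handed in at about 26 s; the judge returned no verdict. I viewed 12 pictures against the limit of 10.

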